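# Fit the chopping blade and lid on a compact food chopper

## Robot

A 6-joint arm with a two-finger parallel gripper is mounted at the origin on the work surface. World frame = base frame: x ahead of the robot, y to its left, z up, the work surface at z = 0. Lengths are in m, angles in rad, forces in N, time in s.
With the tool pointing down it reaches from about 0.4 to 0.925 m from the base axis. Payload 3.4 kg.
Tool frame: the origin (TCP) lies at the very end of the fingers, on their centre line; the grasp point (between the pads) lies r.grip_point_offset behind it (r.grip_point_offset is the distance from the TCP to the grasp point, in m); z points along the fingers, y is the line along which they close (so a half turn about z gives the same grasp; the last joint's range is limited). The gripper opens to 85 mm and grips with 20 to 120 N. Pads are 22 mm wide; open, the fingers measure 114 mm over their backs; the gripper's body (76 mm by 85 mm) begins 54 mm behind the grasp point. The pads swing forward as they close: fully open they stand 13 mm farther back than shut.
Start: joints at [-0.073, 0.307, 1.506, -0, 1.328, -0.073], TCP at [0.575, -0, 0.231] pointing down, gripper open.
Joint ranges: [-3.12, 3.12], [-1.05, 2.28], [0.14, 2.33], [-1.42, 4.57], [0.1, 2.73], [-2.68, 2.68]. Speed limits (rad/s): [2.57, 2.57, 3.14, 3.14, 3.14, 3.14].

## Interface

Orientations are given as a unit quaternion [x, y, z, w].
In Python, from station import r gives the robot as it stands.
- The arm moves only by the shell command python3 inch.py 'ROWS'. ROWS is a JSON list that holds a single list of rows (three levels of brackets), with 1 to 20 rows, each of 7 numbers: dx, dy, dz in units of 20 mm, then a rotation vector rx, ry, rz in rad, then the finger opening in m; each row shifts and turns the commanded pose from where the row before left it, along the tool's axes as they then stand; what a row does not reach is not made up. A row lasts 1/8 s, in which the tool goes at most 0.0625 m and 0.188 rad, less where a joint would pass 70% of its speed; a pose out of reach is approached as far as the arm can. The fingers move at their own pace and stop on an object; the grip force is fixed at half the most. Time passes only in rows, so rows that do not move let the fingers close. It prints the time, the measured TCP pose, the force, the opening and the grip force at its end. Input that does not fit is refused with a message, and nothing moves.
- r.state(): the state, without advancing time (a new reading comes with each control period).
- r.camera(name): name is "scene" or "side" or "wrist"; returns the picture (420x560x3 uint8, blue, green, red); there is no depth.
- r.calibration(name): a dict with "mtx" (3x3 intrinsics, pixels), "origin" and "orientation" of the camera in the world. Camera axes: x right, y down, z forward; pixel columns grow to the right and rows downward; lengths in m; the calibration is good to about 2 mm. A picture is of the moment at which its call begins: read the wrist's pose just before it. calibration takes no time and is no camera call; for the wrist camera it gives the pose at the moment of the call.
- r.job_done(): hands the job in; it is judged then, once.
The state is a dict: "time": time; "joint_positions": joint angles; "joint_velocities": joint speeds; "joint_torque": joint torques, N m; "tcp_pos": TCP position; "ee_rot": TCP orientation; "force": force on the tool from outside, world axes, zero at the start; "ft_torque": the same for the moment, N m; "opening": finger opening in m; "gripper_force": force on a finger pad.
Only numpy, scipy, OpenCV 4.12 (cv2) and the standard library are available. Lean on these libraries where they do the work, as an engineer would, in place of code of your own. Each camera call takes 0.05 s, during which the arm holds its last target. There are 200 camera calls.

## Task

Get the food chopper ready to use: slide the steel chopping blade (the one with the black hub) down over the drive shaft in the bowl until it sits fully home, then put the lid on so that it lies flat on the bowl's rim all round. Lower both parts into place, do not let them drop, and leave everything else on the worktop where it is.

Things in the scene. Friction and masses are not known exactly. Their poses are not given: they have to be found in the camera images.
- chopper: compact food chopper, fixed: white round motor base (162 mm across, 85 mm high) carrying a clear open bowl (144 mm across, rim 190 mm above the worktop, inner floor at 90 mm, about 136 mm across inside). White loop handle on its +x side, to 118 mm from the axis, below the rim. In the bowl's middle stand a grey collar and a steel drive shaft. Origin: on the axis at worktop height, z up
- seat (a point): centre of the flat top of the grey collar (44 mm across) at the shaft's foot, 100 mm above the worktop: the underside of the blade's hub rests here when fully home. Any yaw fits
- shaft_tip (a point): top of the upright round steel drive shaft (18 mm across, domed top), 160 mm above the worktop, 30 mm below the rim
- bowl_rim (a point): centre of the bowl's mouth at rim height (190 mm above the worktop); the mouth is 138 mm across inside, with a grey band round it
- blade: chopping blade, loose, standing upright, about 110 g: black round hub 80 mm tall, 34 mm across (flaring to 39 mm at its foot), with two sickle-shaped steel blades pointing away from each other, reaching 63 mm from the axis, 10 and 30 mm above the underside. Its bore: 21 mm across, 31 mm at the mouth, 68 mm deep, closed at the top. Origin: centre of the hub's underside, z up along the hub
- blade_top (a point): centre of the top of the blade's hub, 80 mm above its underside. The top 45 mm of the hub is plain, 34 mm across, and can be gripped from any side. Fully home, this top is 10 mm below the bowl's rim
- lid: grey round lid, loose, lying right way up, about 120 g: flat flange 148 mm across, 5 mm thick; beneath it a closed plug 7 mm deep, 125 mm across at its lower edge widening to 132 mm, that goes inside the bowl's mouth; on top a round black grip. Origin: centre of the plug's underside, z up. Any yaw fits
- lid_grip (a point): centre of the top of the lid's round black grip (42 mm across, 32 mm tall), 44 mm above the lid's origin
- lid_flange (a point): centre of the underside of the lid's flange, 7 mm above the lid's origin: lies at the height of the bowl's rim when the lid is on
- kneader: white plastic kneading tool of the same machine: the same hub as the blade's (34 mm across, 80 mm tall) but all white, with two short straight white paddles. Origin: centre of its underside. Not wanted now; stays where it stands
- prep_bowl: small blue ceramic bowl, 116 mm across, 50 mm high. Origin: centre of its underside. Stays where it stands
- mug: terracotta-coloured mug, 84 mm across, 95 mm high. Origin: centre of its underside. Stays where it stands
- oil: green glass oil bottle, 66 mm across, 210 mm high. Origin: centre of its underside. Stays where it stands
- tub: clear food tub with green lid, 96 x 146 x 65 mm high. Origin: centre of its underside. Stays where it stands
- spoon: wooden spoon, 240 mm long, lying on the wooden chopping board. Stays where it lies

How it is judged:
By the outcome, as a careful person would: the job done as asked, in the order asked, and still so for the second after the job is handed in, with the robot touching nothing.
It also fails if it takes over 64 s, if anything falls off the work surface, if the arm or the gripper's body presses on something with over 40 N, if the wrist force passes 120 N, or if a joint passes its speed limit or range.

## Working session

There is one attempt and no reset: what is moved stays moved. The work goes in short steps, Python scripts to look and compute and a shell command to move; the robot and the scene stay as the last step left them, time stands still between calls to the robot, and variables do not carry over. Pictures are saved under pics/ and viewed, at most 10 in all, crops included, and the job is handed in when it is done.

```bash
ls; mkdir -p pics
cat > h.py <<'E'
import numpy as np, cv2
from scipy.spatial.transform import Rotation as R
from station import r
def ray(c,u,v):
    K=np.array(c["mtx"]);d=R.from_quat(c["orientation"]).as_matrix()@np.linalg.solve(K,[u,v,1.])
    return np.array(c["origin"]),d/np.linalg.norm(d)
def plane(c,u,v,z):
    o,d=ray(c,u,v);return o+d*(z-o[2])/d[2]
def tri(rs):
    A=sum(np.eye(3)-np.outer(d,d) for o,d in rs);b=sum((np.eye(3)-np.outer(d,d))@o for o,d in rs)
    p=np.linalg.solve(A,b);return p,[np.linalg.norm(np.cross(p-o,d)) for o,d in rs]
def proj(c,p):
    q=np.array(c["mtx"])@(R.from_quat(c["orientation"]).as_matrix().T@(np.array(p)-c["origin"]));return q[:2]/q[2]
E
python3 - <<'E'
from h import *
for n in("scene","side"):
    im=r.camera(n);cv2.imwrite(f"pics/{n}0.png",im);c=r.calibration(n);print(n,c)
print(r.state(),r.grip_point_offset)
E
```

```text
inch.py
pics
station.py
scene {'mtx': array([[389.55063071,   0.        , 280.59986677],
       [  0.        , 389.55063071, 209.82920298],
       [  0.        ,   0.        ,   1.        ]]), 'origin': array([ 1.18865398, -0.70317199,  1.0906537 ]), 'orientation': array([ 0.86622004,  0.3457672 , -0.13983655, -0.33249604])}
side {'mtx': array([[513.71447535,   0.        , 272.00909651],
       [  0.        , 513.71447535, 213.98377608],
       [  0.        ,   0.        ,   1.        ]]), 'origin': array([-0.1626558 , -0.94101117,  1.1035814 ]), 'orientation': array([ 0.84903096, -0.32735175,  0.13856559, -0.39087958])}
{'time': 0.1, 'joint_positions': array([-7.35206912e-02,  3.07474945e-01,  1.50754575e+00,  1.23421568e-05,
        1.32841523e+00, -7.34886016e-02]), 'joint_velocities': array([-0.00141214, -0.00209236, -0.00353153,  0.00101828,  0.00272481,
        0.00049257]), 'joint_torque': array([ 4.70438190e-04, -4.58528459e+01, -2.52607870e+01, -1.75910814e-04,
        5.54533050e-03,  5.92343241e-08]), 'tcp_pos': array([5.74366104e-01, 1.47262470e-05, 2.30485347e-01]), 'ee_rot': array([ 7.07118877e-01,  7.07094084e-01, -5.97542309e-04, -7.01708788e-04]), 'force': array([-0.80881534,  0.08584456, -0.22950277]), 'ft_torque': array([-0.02883042,  0.05531003,  0.00328062]), 'gripper_force': 0.0, 'opening': 0.0853947610823099} 0.0187
```

View pics/scene0.png

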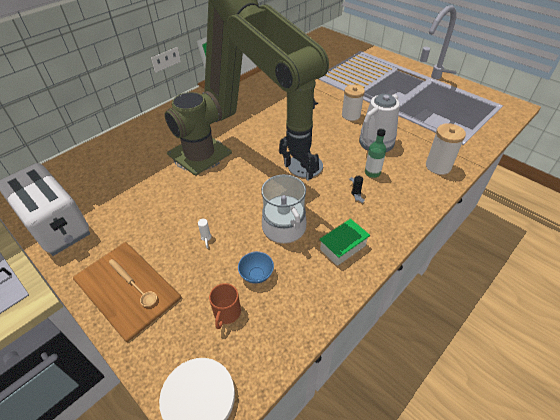

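View pics/side0.png

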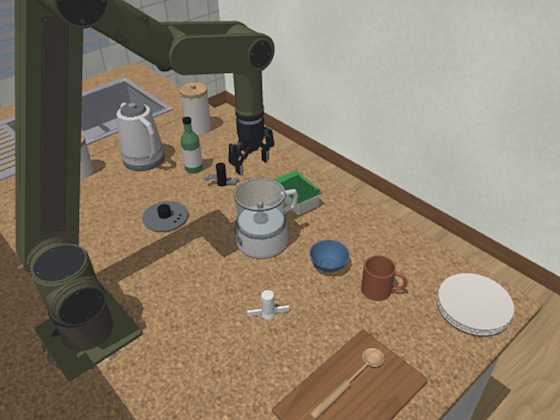

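Scene: chopper at (285,205), black hub at (357,187), bottle at (376,155), lid hidden behind the gripper around (305,165). Side: blade (221,175), lid (165,215), chopper rim (261,195), bottle (191,150). I'll start with rough positions and one composite of enlarged crops.

Run:
```python
from h import *
a=cv2.imread("pics/scene0.png");b=cv2.imread("pics/side0.png")
def cr(im,x,y,w=100,h=75): return cv2.resize(im[y:y+h,x:x+w],(400,300),interpolation=cv2.INTER_CUBIC)
cv2.imwrite("pics/crops0.png",np.vstack([np.hstack([cr(a,235,170),cr(a,320,140)]),np.hstack([cr(b,215,170),cr(b,140,145)])]))
cs,cd=r.calibration("scene"),r.calibration("side")
print("blade",tri([ray(cs,358,179),ray(cd,221,166)]))
print("shaft",tri([ray(cs,283,198),ray(cd,261,203)]))
print("lidgrip",plane(cd,164,207,.044)," kneader",tri([ray(cs,203,222),ray(cd,268,294)]))
print("oil cap",tri([ray(cs,381,133),ray(cd,187,121)]))
```

```text
blade (array([0.64622494, 0.26599243, 0.07581058]), [np.float64(0.0016735197976565387), np.float64(0.0016735197976564874)])
shaft (array([ 0.55870022, -0.05147856,  0.1522129 ]), [np.float64(0.0004097236414906571), np.float64(0.00040972364149060594)])
lidgrip [0.39927016 0.24701762 0.044     ]  kneader (array([ 0.38850044, -0.27172483,  0.07846925]), [np.float64(0.0017011236607189458), np.float64(0.0017011236607190118)])
oil cap (array([0.62509125, 0.41201585, 0.1982411 ]), [np.float64(0.001387950583911158), np.float64(0.001387950583911257)])
```

View pics/crops0.png

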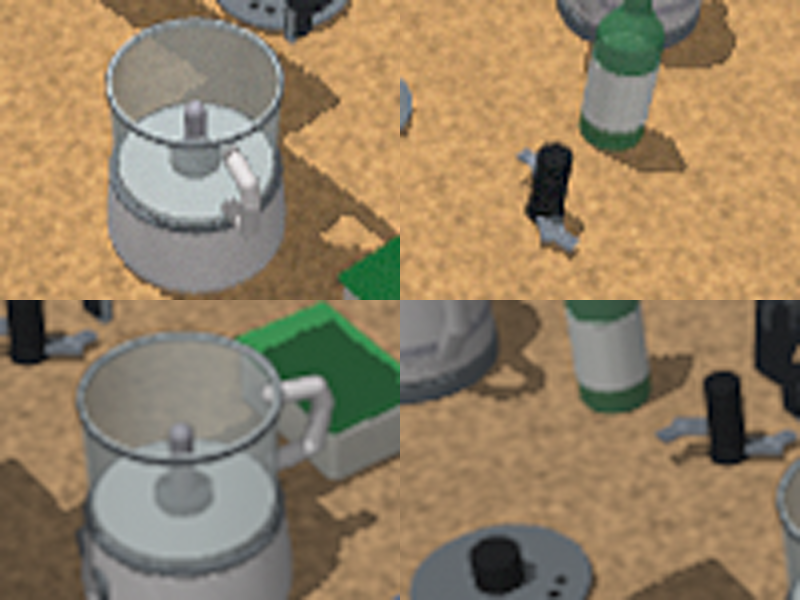

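The crops show the rim ellipse (scene centre ≈(283.9,190.4), side ≈(260,194.9)), the shaft tip (scene (283.8,195.5), side (260,201.5)), the hub top (scene (358.8,178), side (220.5,165)) and the grip top (side ≈(163.5,205.5)). Next are better measurements and the wrist camera's geometry.

Run:
```python
from h import *
cs,cd=r.calibration("scene"),r.calibration("side");cw=r.calibration("wrist")
print("rim",tri([ray(cs,283.9,190.4),ray(cd,260,194.9)]))
print("shaft",tri([ray(cs,283.8,196),ray(cd,260,202)]))
print("blade",tri([ray(cs,358.8,178),ray(cd,220.5,165)]))
s=r.state();T=R.from_quat(s["ee_rot"])
print(T.as_matrix().round(3));print(cw["mtx"]);print("cam in tool",T.inv().apply(cw["origin"]-s["tcp_pos"]),(T.inv()*R.from_quat(cw["orientation"])).as_matrix().round(3))
cv2.imwrite("pics/w0.png",r.camera("wrist"))
```

```text
rim (array([ 0.55815708, -0.04748286,  0.18228774]), [np.float64(0.002372633208021274), np.float64(0.002372633208021308)])
shaft (array([ 0.55743848, -0.04720798,  0.15569872]), [np.float64(0.0019717705799943306), np.float64(0.0019717705799942894)])
blade (array([0.6467283 , 0.26950039, 0.07836514]), [np.float64(0.002088410207409178), np.float64(0.002088410207409011)])
[[ 0.     1.    -0.002]
 [ 1.    -0.     0.   ]
 [ 0.    -0.002 -1.   ]]
[[359.43544444   0.         282.88144419]
 [  0.         359.43544444 213.85723686]
 [  0.           0.           1.        ]]
cam in tool [ 0.06987245  0.00118351 -0.14310927] [[ 0.001 -0.962 -0.272]
 [ 1.     0.001  0.001]
 [-0.    -0.272  0.962]]
```

View pics/w0.png

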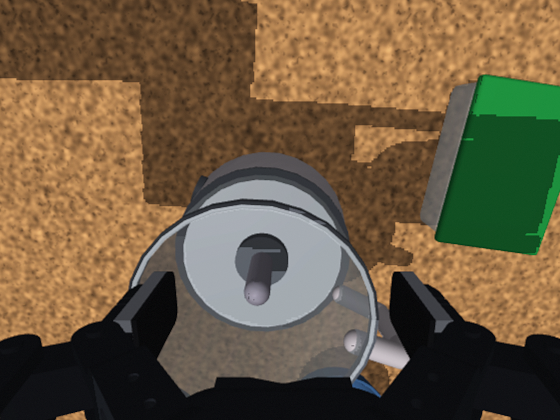

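The wrist view looks straight into the bowl: shaft tip at (257,292), rim ellipse spanning columns 130–377. Image up is world +y (tool x) and image right is world +x (tool y). Next I move to look down on the blade.

The manual's scale: shifts go in units of 20 mm. Converting my numbers, 0.025 m is 1.25, 0.009 m is 0.45.

```bash
python3 inch.py '[[[1.25,0.45,-0.1,0,0,0,0.085],[1.25,0.45,-0.1,0,0,0,0.085],[1.25,0.45,-0.1,0,0,0,0.085],[1.25,0.45,-0.1,0,0,0,0.085],[1.25,0.45,-0.1,0,0,0,0.085],[1.25,0.45,-0.1,0,0,0,0.085],[1.25,0.45,-0.1,0,0,0,0.085],[1.25,0.45,-0.1,0,0,0,0.085],[0,0,0,0,0,0,0.085],[0,0,0,0,0,0,0.085]]]'
cat > look.py <<'E'
from h import *
import sys
def dark(im,thr=60):
    g=im.max(axis=2);m=((g<thr)*255).astype(np.uint8)
    n,l,st,ce=cv2.connectedComponentsWithStats(m)
    return [(st[i].tolist(),ce[i].round(1).tolist()) for i in range(1,n) if st[i][4]>60]
if __name__=="__main__":
    c=r.calibration("wrist");im=r.camera("wrist");cv2.imwrite(f"pics/{sys.argv[1]}.png",im)
    np.savez(f"pics/{sys.argv[1]}.npz",**c)
    for x in dark(im): print(x)
    print(c["origin"],r.state()["tcp_pos"])
E
python3 look.py w1
```

```text
time: 1.4
tcp_pos: [0.6466, 0.1997, 0.2468]
ee_rot: [0.707, 0.707, -0.001, -0.0]
force: [-0.7, -0.5, 0.8]
opening: 0.0847
gripper_force: 0.0
([0, 80, 114, 122, 5520], [44.9, 154.1])
([262, 93, 40, 41, 1282], [281.4, 112.8])
([0, 271, 560, 149, 41089], [278.7, 373.1])
[0.64792958 0.26968414 0.38990575] [0.64657374 0.19933608 0.24697604]
```

View pics/w1.png

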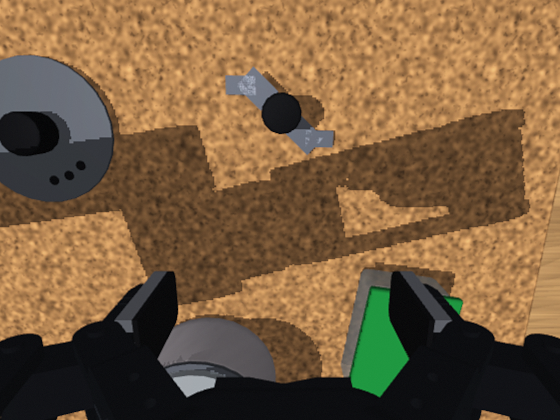

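Wrist view: the hub top is a disc centred at (281.4,112.8), with the blades running from upper left to lower right. The lid is at upper left, its grip near (28,132). Next I triangulate the hub, then get a second view from over the lid.

```bash
python3 - <<'E'
from h import *
c=r.calibration("wrist");cs,cd=r.calibration("scene"),r.calibration("side")
print(plane(c,281.4,112.8,.08),tri([ray(c,281.4,112.8),ray(cs,358.8,178),ray(cd,220.5,165)]))
print("lid edge/grip",plane(c,15,132,.044),plane(c,40,128,.012))
E
python3 inch.py '[[[0,-2,0,0,0,0,0.085],[0,-2,0,0,0,0,0.085],[0,-2,0,0,0,0,0.085],[0,-2,0,0,0,0,0.085],[0,-1.5,0,0,0,0,0.085],[0,0,0,0,0,0,0.085],[0,0,0,0,0,0,0.085]]]'
python3 look.py w2
```

```text
[0.64643955 0.26863716 0.08      ] (array([0.6465988 , 0.26893688, 0.0787512 ]), [np.float64(0.0003445719848119072), np.float64(0.0022144716701673253), np.float64(0.0020028431150349397)])
lid edge/grip [0.39571813 0.25097192 0.044     ] [0.39883013 0.25329979 0.012     ]
time: 2.33
tcp_pos: [0.458, 0.1996, 0.2478]
ee_rot: [0.707, 0.707, 0.001, 0.001]
force: [1.2, -0.3, 0.1]
opening: 0.0849
gripper_force: 0.0
([444, 93, 83, 42, 2669], [487.0, 114.1])
([197, 112, 47, 45, 1669], [219.8, 133.5])
([255, 161, 9, 9, 62], [259.1, 165.3])
([242, 171, 9, 9, 61], [246.2, 175.3])
([226, 175, 12, 11, 95], [230.8, 179.9])
([0, 272, 560, 148, 40898], [279.7, 373.1])
([311, 348, 13, 24, 128], [316.4, 357.6])
[0.4589522  0.26943394 0.39096898] [0.45836071 0.1997352  0.24767245]
```

View pics/w2.png

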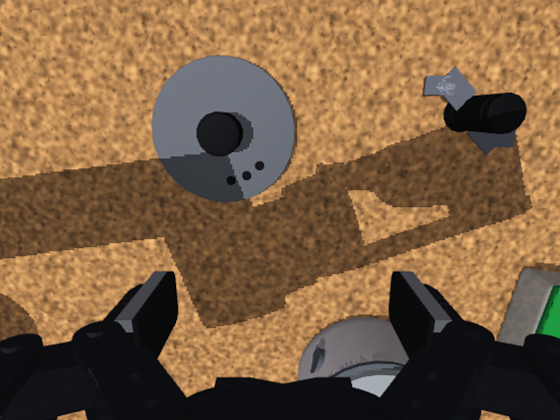

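The lid is whole in view: flange disc centred at about (224,128), grip at (220,133). The blade's hub leans to the right, its top disc centred near (505,113). I take one more wrist view over the empty bowl.

```bash
python3 inch.py '[[[-1.65,0.5,-0.15,0,0,0,0.085],[-1.65,0.5,-0.15,0,0,0,0.085],[-1.65,0.5,-0.15,0,0,0,0.085],[-1.65,0.5,-0.15,0,0,0,0.085],[-1.65,0.5,-0.15,0,0,0,0.085],[-1.65,0.5,-0.15,0,0,0,0.085],[-1.65,0.5,-0.15,0,0,0,0.085],[-1.65,0.5,-0.15,0,0,0,0.085],[-1.65,0.5,-0.15,0,0,0,0.085],[-1.65,0.5,-0.15,0,0,0,0.085],[0,0,0,0,0,0,0.085],[0,0,0,0,0,0,0.085]]]'
python3 look.py w3
python3 - <<'E'
from h import *
c1=dict(np.load("pics/w1.npz"));c2=dict(np.load("pics/w2.npz"))
print("hub two wrist views",tri([ray(c1,281.4,112.8),ray(c2,505.5,113)]))
im=cv2.imread("pics/w2.png");h=cv2.cvtColor(im,cv2.COLOR_BGR2HSV)
# flange: little saturation or bluish hue vs warm worktop
b=im.astype(int);m=((b[:,:,0]>=b[:,:,2]-5)*255).astype(np.uint8);m[260:]=0;m[:,330:]=0
m=cv2.morphologyEx(m,cv2.MORPH_OPEN,np.ones((5,5)))
k=max(cv2.findContours(m,0,1)[0],key=cv2.contourArea);e=cv2.fitEllipse(cv2.convexHull(k));print("flange",e,cv2.boundingRect(k))
print("lid centre",plane(c2,*e[0],.011))
g=plane(c2,217.5,133.5,.044);print("grip",g,proj(c2,g+[.021,0,0]),proj(c2,g-[.021,0,0]))
E
```

```text
time: 3.88
tcp_pos: [0.5573, -0.1303, 0.2767]
ee_rot: [0.707, 0.707, -0.0, -0.001]
force: [0.0, 0.5, 0.8]
opening: 0.085
gripper_force: 0.0
([161, 0, 177, 208, 526], [205.2, 118.2])
([168, 0, 33, 157, 292], [179.1, 61.2])
([398, 57, 5, 51, 87], [400.6, 82.0])
([257, 71, 51, 53, 1663], [282.0, 98.1])
([303, 266, 16, 59, 221], [307.5, 297.2])
([0, 271, 560, 149, 42244], [281.9, 372.7])
[ 0.55862691 -0.06052019  0.41988016] [ 0.55700096 -0.12974785  0.2767789 ]
hub two wrist views (array([0.64642347, 0.26899271, 0.0781729 ]), [np.float64(1.4256733906468335e-05), np.float64(1.4256733906494196e-05)])
flange ((222.88400268554688, 128.3094482421875), (140.3229217529297, 147.58380126953125), 148.8435516357422) (152, 56, 142, 146)
lid centre [0.3980694  0.25363756 0.011     ]
grip [0.3980668  0.25024146 0.044     ] [239.77224979 133.50606829] [195.22156119 133.49393003]
```

View pics/w3.png

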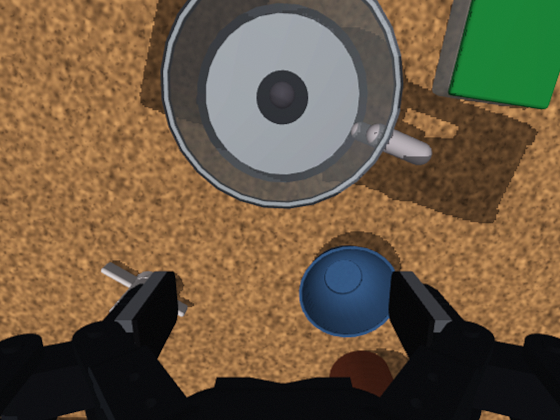

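View over the bowl: collar disc at (282,98) with the shaft end just inside it, rim outer edge at columns 163 and 402 and row 207. Now I fix the positions by casting rays.

Run:
```python
from h import *
c2=dict(np.load("pics/w2.npz"));c3=dict(np.load("pics/w3.npz"))
c0=dict(c3);T0=R.from_matrix([[0,1,-.002],[1,0,0],[0,-.002,-1]])
c0["origin"]=np.array([.574366,0,.230485])+T0.apply([.06987,.00118,-.14311]);c0["orientation"]=(T0*R.from_matrix([[.001,-.962,-.272],[1,.001,.001],[0,-.272,.962]])).as_quat()
im=cv2.imread("pics/w3.png");g=im[65:130,250:315].max(axis=2)
m=cv2.morphologyEx(((g>58)&(g<140)).astype(np.uint8)*255,cv2.MORPH_OPEN,np.ones((3,3)));n,l,st,ce=cv2.connectedComponentsWithStats(m)
print([(st[i].tolist(),(ce[i]+[250,65]).round(1).tolist()) for i in range(1,n) if st[i][4]>50])
print("collar",plane(c3,282,98.1,.1))
for v in(92,94,96): print("tip",v,tri([ray(c3,282,v),ray(c0,257,290)]))
l,rr=plane(c3,163,78,.19),plane(c3,402,78,.19);b=plane(c3,282,207.5,.19)
print("rim x",(l+rr)/2,"bottom y+.072",b[1]+.072)
p0l,p0r,p0t=plane(c0,130,290,.19),plane(c0,377,290,.19),plane(c0,247,200,.19);print("w0 rim",(p0l+p0r)/2,np.linalg.norm(p0l-p0r),p0t[1]-.072)
# rim height: tri of far left/right extents in two views
print("rim L",tri([ray(c3,163,80),ray(c0,130,305)]),"rim R",tri([ray(c3,402,80),ray(c0,377,305)]))
print("lid flange",[plane(c2,u,v,.012) for u,v in((151.5,128),(295,128),(224,55.5),(224,202))])
print("grip",plane(c2,219.3,134.7,.044))
```

```text
[([21, 17, 23, 23, 425], [281.7, 92.7])]
collar [ 0.55765156 -0.04869936  0.1       ]
tip 92 (array([ 0.55789896, -0.04654453,  0.15235768]), [np.float64(8.612309210349726e-05), np.float64(8.612309210364046e-05)])
tip 94 (array([ 0.55780246, -0.04776469,  0.15006085]), [np.float64(3.400317514807341e-06), np.float64(3.4003175148005106e-06)])
tip 96 (array([ 0.55770403, -0.04900941,  0.1477183 ]), [np.float64(9.473823531681681e-05), np.float64(9.473823531690806e-05)])
rim x [ 0.55821704 -0.04052823  0.19      ] bottom y+.072 -0.04892130475293427
w0 rim [ 0.55900054 -0.02675015  0.19      ] 0.13950399814043937 -0.04650686722756505
rim L (array([ 0.48404551, -0.04105368,  0.18190378]), [np.float64(0.00023216351359865077), np.float64(0.0002321635135986002)]) rim R (array([ 0.63226897, -0.04097095,  0.18166777]), [np.float64(0.00038252480806491855), np.float64(0.00038252480806485567)])
lid flange [array([0.32506284, 0.25396641, 0.012     ]), array([0.47223842, 0.25401037, 0.012     ]), array([0.40241995, 0.32273189, 0.012     ]), array([0.39594087, 0.17582662, 0.012     ])]
grip [0.39971102 0.24913473 0.044     ]
```

Chopper axis ≈ (0.558, −0.048), blade ≈ (0.6465, 0.269), lid ≈ (0.399, 0.2495). Moving over the blade.

```bash
python3 inch.py '[[[2,0.45,0,0,0,0,0.085],[2,0.45,0,0,0,0,0.085],[2,0.45,0,0,0,0,0.085],[2,0.45,0,0,0,0,0.085],[2,0.45,0,0,0,0,0.085],[2,0.45,0,0,0,0,0.085],[2,0.45,0.5,0,0,0,0.085],[2,0.45,1,0,0,0,0.085],[2,0.45,1.5,0,0,0,0.085],[1.95,0.425,1.5,0,0,0,0.085],[0,0,1.5,0,0,0,0.085],[0,0,1,0,0,0,0.085],[0,0,0.5,0,0,0,0.085],[0,0,0,0,0,0,0.085]]]'; python3 -c "
from h import *;s=r.state();print(s['tcp_pos'],R.from_quat(s['ee_rot']).inv().apply(np.array([.6465,.269,.045])-s['tcp_pos']))"
```

```text
time: 5.68
tcp_pos: [0.6457, 0.2694, 0.1268]
ee_rot: [0.707, 0.707, -0.001, -0.0]
force: [-0.4, -0.3, 0.2]
opening: 0.085
gripper_force: 0.0
[0.64571773 0.26936137 0.12682013] [-0.00033314  0.00089212  0.08181913]
```

Scaled: 0.02 m is 1, 0.015 m is 0.75.

```bash
python3 inch.py '[[[0,0,1,0,0,0,0.085],[0,0.05,1,0,0,0,0.085],[0,0,1,0,0,0,0.085],[0,0,0.75,0,0,0,0.085],[0,0,0.35,0,0,0,0.085],[0,0,0,0,0,0,0.085],[0,0,0,0,0,0,0.03],[0,0,0,0,0,0,0.03],[0,0,0,0,0,0,0.03],[0,0,0,0,0,0,0.03],[0,0,0,0,0,0,0.03],[0,0,0,0,0,0,0.03]]]'
```

```text
time: 7.18
tcp_pos: [0.6478, 0.2691, 0.0459]
ee_rot: [0.707, 0.707, 0.0, 0.0]
force: [-0.8, 0.6, 3.9]
opening: 0.0321
gripper_force: 59.0
```

```bash
python3 inch.py '[[[0,0,-0.5,0,0,0,0.03],[0,0,-1.25,0,0,0,0.03],[0,0,-1.75,0,0,0,0.03],[0,0,-2,0,0,0,0.03],[0,0,-2,0,0,0,0.03],[-0.75,-0.25,-2,0,0,0,0.03],[-1.5,-0.45,-1.5,0,0,0,0.03],[-2,-0.55,-0.5,0,0,0,0.03],[-2,-0.55,0,0,0,0,0.03],[-2,-0.55,0,0,0,0,0.03],[-2,-0.55,0,0,0,0,0.03],[-2,-0.55,0,0,0,0,0.03],[-1.5,-0.45,0,0,0,0,0.03],[-1.25,-0.35,0,0,0,0,0.03],[-0.85,-0.25,0,0,0,0,0.03],[0,0,0,0,0,0,0.03],[0,0,0,0,0,0,0.03]]]'
python3 - <<'E'
from h import *
s=r.state();print(s["tcp_pos"],s["ee_rot"],s["opening"],s["force"])
out=[]
for n,p in(("scene",(.558,-.048,.23)),("side",(.558,-.048,.23)),):
    c=r.calibration(n);im=r.camera(n);cv2.imwrite(f"pics/{n}1.png",im);u,v=proj(c,p).astype(int);print(n,u,v);out.append(cv2.resize(im[v-50:v+50,u-50:u+50],(400,400),interpolation=cv2.INTER_CUBIC))
cv2.imwrite("pics/hov.png",np.hstack(out))
E
```

```text
time: 9.3
tcp_pos: [0.5577, -0.0473, 0.2753]
ee_rot: [0.707, 0.707, 0.0, -0.0]
force: [-0.1, -0.6, -2.1]
opening: 0.0325
gripper_force: 59.4
[ 0.55772324 -0.0473317   0.27531088] [ 7.07036996e-01  7.07176454e-01  3.22431942e-04 -2.11478299e-04] 0.03253252179721617 [-0.06322936 -0.55149782 -2.05852115]
scene 283 180
side 258 181
```

View pics/hov.png

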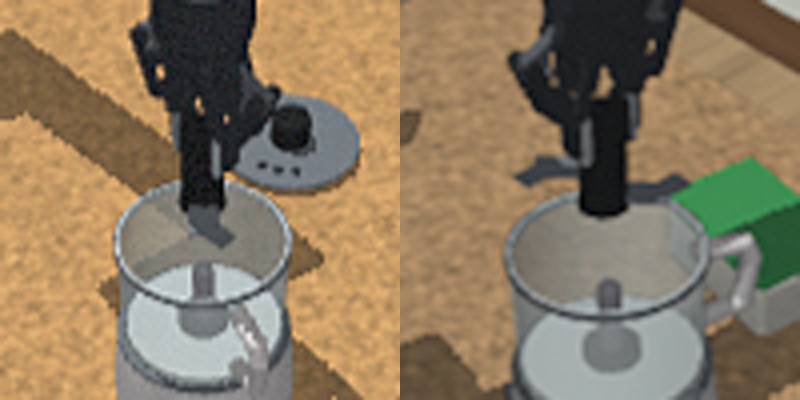

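The hub is over the bowl. In scene its foot (u≈202) lines up with the shaft (203); in side the foot is at 604 against the shaft at 610, about 1.5 px in the original. I check that against the perspective lean.

Run:
```python
from h import *
for n,o in(("scene",(233,130)),("side",(208-100,131))):
    c=r.calibration(n)
    for z in(.229,.19,.155): print(n,z,(proj(c,(.558,-.048,z))-o)*4)
# hub foot centre at z=.229 : expected vs seen columns
cs,cd=r.calibration("scene"),r.calibration("side")
fs=np.array([202.5,203])/4+[233,130];fd=np.array([604,208])/4+[108,131]
print(tri([ray(cs,*fs),ray(cd,*fd)]))
ts=np.array([203,270])/4+[233,130];td=np.array([610,287])/4+[108,131]
print(tri([ray(cs,*ts),ray(cd,*td)]))
```

```text
scene 0.229 [201.39140602 203.16960919]
scene 0.19 [201.72933507 237.77733126]
scene 0.155 [202.0198731  267.53168228]
side 0.229 [603.84014379 201.41737026]
side 0.19 [605.87948222 244.96661759]
side 0.155 [607.64994815 282.77420142]
(array([ 0.55708211, -0.04707155,  0.22529745]), [np.float64(0.0021216121500675904), np.float64(0.0021216121500676303)])
(array([ 0.55892675, -0.04842849,  0.1517475 ]), [np.float64(0.0009740708760758543), np.float64(0.0009740708760757807)])
```

Scaled: -0.001 m is -0.05, 0.001 m is 0.05.

```bash
python3 inch.py '[[[-0.05,0.05,0.4,0,0,0,0.03],[0,0,0.75,0,0,0,0.03],[0,0,0.75,0,0,0,0.03],[0,0,0.6,0,0,0,0.03],[0,0,0.5,0,0,0,0.03],[0,0,0.5,0,0,0,0.03],[0,0,0.5,0,0,0,0.03],[0,0,0.5,0,0,0,0.03],[0,0,0.5,0,0,0,0.03],[0,0,0.25,0,0,0,0.03],[0,0,0,0,0,0,0.03]]]'; python3 -c "
from h import *;s=r.state();print(s['tcp_pos'],s['force'],s['ft_torque'])"
```

```text
time: 10.78
tcp_pos: [0.5583, -0.049, 0.1699]
ee_rot: [0.707, 0.707, -0.0, -0.0]
force: [0.2, 0.3, -1.1]
opening: 0.0324
gripper_force: 59.4
[ 0.55825484 -0.04900169  0.16985671] [ 0.18550394  0.28647758 -1.06494881] [-0.00620095  0.00604341 -0.02353679]
```

```bash
python3 inch.py '[[[0,0,0.4,0,0,0,0.03],[0,0,0.4,0,0,0,0.03],[0,0,0.2,0,0,0,0.03],[0,0,0.1,0,0,0,0.03],[0,0,0,0,0,0,0.03]]]'; python3 inch.py '[[[0,0,0.05,0,0,0,0.03],[0,0,0.05,0,0,0,0.03]]]'
```

```text
time: 11.4
tcp_pos: [0.5582, -0.049, 0.148]
ee_rot: [0.707, 0.707, -0.0, -0.0]
force: [-1.1, 0.9, -1.1]
opening: 0.0325
gripper_force: 59.8
time: 11.65
tcp_pos: [0.5583, -0.0488, 0.1465]
ee_rot: [0.707, 0.707, 0.0, -0.0]
force: [-1.8, 1.8, 0.4]
opening: 0.0323
gripper_force: 60.0
```

Scaled: 0.001 m is 0.05.

```bash
python3 inch.py '[[[0,0,0.05,0,0,0,0.03],[0,0,0,0,0,0,0.03]]]'; python3 inch.py '[[[0,0,0.05,0,0,0,0.03],[0,0,0,0,0,0,0.03]]]'
```

```text
time: 11.9
tcp_pos: [0.5584, -0.0488, 0.1458]
ee_rot: [0.707, 0.707, 0.0, -0.0]
force: [-3.4, 3.0, 4.8]
opening: 0.0326
gripper_force: 60.4
time: 12.15
tcp_pos: [0.5584, -0.0488, 0.1457]
ee_rot: [0.707, 0.707, 0.0, 0.0]
force: [-4.4, 2.3, 10.8]
opening: 0.0321
gripper_force: 61.1
```

Contact at TCP z 0.1457, as expected for fully home. I release with a small opening and back out.

```bash
python3 inch.py '[[[0,0,-0.05,0,0,0,0.055],[0,0,0,0,0,0,0.055],[0,0,0,0,0,0,0.055],[0,0,0,0,0,0,0.055],[0,0,-0.5,0,0,0,0.055],[0,0,-1.25,0,0,0,0.055],[0,0,-1.75,0,0,0,0.055],[0,0,-1.75,0,0,0,0.055],[0,0,-1,0,0,0,0.055],[-1,0,-0.25,0,0,0,0.055],[-1.5,0,0,0,0,0,0.055],[-1.5,0,0,0,0,0,0.055],[0,0,0,0,0,0,0.055],[0,0,0,0,0,0,0.055]]]'
python3 look.py w4
```

```text
time: 13.9
tcp_pos: [0.5579, -0.1294, 0.2746]
ee_rot: [0.707, 0.707, -0.0, -0.001]
force: [-1.3, -0.3, -0.9]
opening: 0.0547
gripper_force: 0.0
([159, 0, 29, 128, 220], [166.6, 58.2])
([399, 58, 4, 48, 71], [400.6, 81.2])
([249, 67, 58, 58, 2377], [280.4, 95.2])
([171, 135, 95, 74, 133], [212.2, 179.8])
([0, 262, 560, 158, 44661], [281.3, 368.2])
([302, 273, 8, 41, 88], [304.8, 292.8])
[ 0.55940253 -0.05965776  0.41773923] [ 0.55807381 -0.12893729  0.27474881]
```

View pics/w4.png

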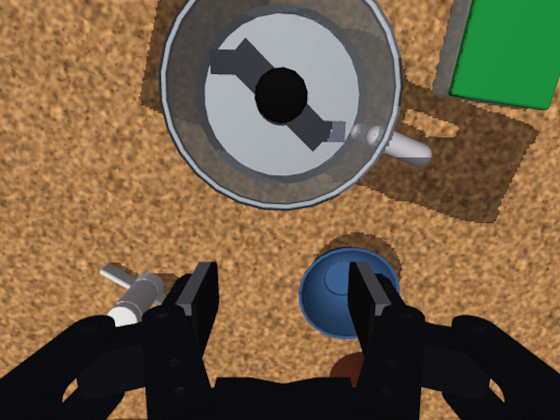

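The blade sits centred in the bowl, its hub top disc at (280,95), 52 px across as expected for a top 10 mm below the rim. Now the lid.

Scaled: 0.034 m is 1.7, 0.037 m is 1.85.

```bash
python3 inch.py '[[[0.75,-0.3,0,0,0,0,0.085],[1.7,-0.725,0,0,0,0,0.085],[1.85,-0.775,0,0,0,0,0.085],[1.85,-0.775,0,0,0,0,0.085],[1.85,-0.775,0,0,0,0,0.085],[1.85,-0.775,0,0,0,0,0.085],[1.85,-0.775,0,0,0,0,0.085],[1.85,-0.775,0.5,0,0,0,0.085],[1.85,-0.775,1,0,0,0,0.085],[1.75,-0.75,1.5,0,0,0,0.085],[1.25,-0.5,1.5,0,0,0,0.085],[0.5,-0.25,1.5,0,0,0,0.085],[0,0,1.5,0,0,0,0.085],[0,0,0.75,0,0,0,0.085],[0,0,0,0,0,0,0.085],[0,0,0,0,0,0,0.085]]]'; python3 -c "
from h import *;s=r.state();print(s['tcp_pos'],R.from_quat(s['ee_rot']).inv().apply(np.array([.399,.2495,.018])-s['tcp_pos']))"
```

```text
time: 15.95
tcp_pos: [0.3993, 0.2497, 0.111]
ee_rot: [0.707, 0.707, 0.001, 0.0]
force: [-0.8, 1.1, -0.3]
opening: 0.0851
gripper_force: 0.0
[0.39933471 0.2496651  0.11101085] [-0.00022341 -0.00041448  0.0930104 ]
```

Scaled: 0.02 m is 1, 0.015 m is 0.75.

```bash
python3 inch.py '[[[0,0,0.5,0,0,0,0.085],[0,0,1,0,0,0,0.085],[0,0,1,0,0,0,0.085],[0,0,1,0,0,0,0.085],[0,0,0.75,0,0,0,0.085],[0,0,0.35,0,0,0,0.085],[0,0,0,0,0,0,0.085],[0,0,0,0,0,0,0.035],[0,0,0,0,0,0,0.035],[0,0,0,0,0,0,0.035],[0,0,0,0,0,0,0.035],[0,0,0,0,0,0,0.035],[0,0,0,0,0,0,0.035]]]'
```

```text
time: 17.58
tcp_pos: [0.3995, 0.2491, 0.0192]
ee_rot: [0.707, 0.707, 0.0, 0.0]
force: [-1.6, -1.6, 7.0]
opening: 0.0402
gripper_force: 60.3
```

```bash
python3 inch.py '[[[0,0,-0.25,0,0,0,0.035],[0,0,-1,0,0,0,0.035],[0,0,-1.75,0,0,0,0.035],[0,0,-2,0,0,0,0.035],[0,0,-2,0,0,0,0.035],[0,0,-2,0,0,0,0.035],[-0.5,0.25,-1.75,0,0,0,0.035],[-1,0.55,-1,0,0,0,0.035],[-1.5,0.8,-0.25,0,0,0,0.035],[-1.75,0.95,0,0,0,0,0.035],[-1.75,0.95,0,0,0,0,0.035],[-1.75,0.95,0,0,0,0,0.035],[-1.75,0.95,0,0,0,0,0.035],[-1.75,0.9,0,0,0,0,0.035],[-1.5,0.8,0,0,0,0,0.035],[-1,0.55,0,0,0,0,0.035],[-0.6,0.275,0,0,0,0,0.035],[0,0,0,0,0,0,0.035],[0,0,0,0,0,0,0.035]]]'
python3 - <<'E'
from h import *
s=r.state();print(s["tcp_pos"],s["ee_rot"])
out=[]
for n in("scene","side"):
    c=r.calibration(n);im=r.camera(n);cv2.imwrite(f"pics/{n}2.png",im);u,v=proj(c,(.558,-.048,.22)).astype(int);print(n,u,v);out.append(cv2.resize(im[v-50:v+50,u-50:u+50],(400,400),interpolation=cv2.INTER_CUBIC))
    for z in(.19,.247): print(z,(proj(c,(.558,-.048,z))-[u-50,v-50])*4)
cv2.imwrite("pics/hov2.png",np.hstack(out))
E
```

```text
time: 19.95
tcp_pos: [0.5574, -0.0471, 0.2583]
ee_rot: [0.707, 0.707, 0.0, -0.001]
force: [-0.5, 0.2, -1.3]
opening: 0.0398
gripper_force: 60.9
[ 0.55735364 -0.04709172  0.25826163] [ 7.06882141e-01  7.07331167e-01  2.17124565e-06 -5.09117089e-04]
scene 283 182
0.19 [201.72933507 229.77733126]
0.247 [201.23011755 178.65186152]
side 259 183
0.19 [201.87948222 236.96661759]
0.247 [198.87425742 172.79125742]
```

View pics/hov2.png

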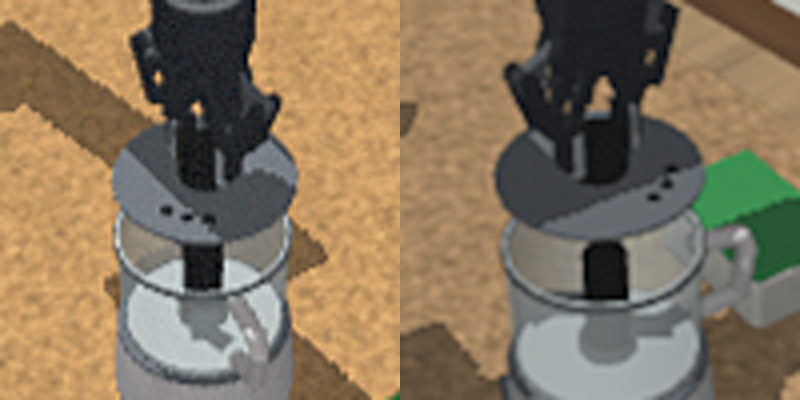

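The lid is centred over the rim in both views to about 1 mm: scene lid columns 112–297 against rim 115–292, side 495–706 against 502–708. The hub top in side at row ~249 matches z = 0.18, so the blade is home. I shift 1 mm and lower.

```bash
python3 inch.py '[[[-0.05,0.05,0.3,0,0,0,0.035],[0,0,0.6,0,0,0,0.035],[0,0,0.6,0,0,0,0.035],[0,0,0.5,0,0,0,0.035],[0,0,0.3,0,0,0,0.035],[0,0,0.15,0,0,0,0.035],[0,0,0.1,0,0,0,0.035],[0,0,0,0,0,0,0.035]]]'; python3 inch.py '[[[0,0,0.1,0,0,0,0.035],[0,0,0.05,0,0,0,0.035],[0,0,0,0,0,0,0.035]]]'
```

```text
time: 21.05
tcp_pos: [0.5591, -0.0491, 0.2074]
ee_rot: [0.707, 0.707, 0.0, 0.0]
force: [0.0, 0.7, -0.9]
opening: 0.0403
gripper_force: 60.9
time: 21.42
tcp_pos: [0.5594, -0.0491, 0.2058]
ee_rot: [0.707, 0.707, 0.001, 0.001]
force: [-1.7, 0.2, 5.0]
opening: 0.0401
gripper_force: 61.6
```

```bash
python3 inch.py '[[[0,0,0.05,0,0,0,0.035],[0,0,0,0,0,0,0.035]]]'; python3 -c "
from h import *;s=r.state();print(s['tcp_pos'],s['force'],s['ft_torque'])"; python3 inch.py '[[[0,0,0.05,0,0,0,0.035],[0,0,0,0,0,0,0.035]]]'; python3 -c "
from h import *;s=r.state();print(s['tcp_pos'],s['force'],s['ft_torque'])
for n in('side','scene'): cv2.imwrite(f'pics/{n}3.png',r.camera(n))
a=cv2.resize(cv2.imread('pics/scene3.png')[132:232,233:333],(400,400),interpolation=2);b=cv2.resize(cv2.imread('pics/side3.png')[133:233,209:309],(400,400),interpolation=2);cv2.imwrite('pics/lid3.png',np.hstack([a,b]))"
```

```text
time: 21.68
tcp_pos: [0.5594, -0.0491, 0.2055]
ee_rot: [0.707, 0.707, 0.001, 0.001]
force: [-5.4, 0.5, 8.6]
opening: 0.0401
gripper_force: 62.1
[ 0.55943627 -0.04910893  0.20552996] [-5.43572027  0.49799933  8.55549997] [0.05734806 0.14787194 0.01325508]
time: 21.92
tcp_pos: [0.5594, -0.0491, 0.2053]
ee_rot: [0.707, 0.707, 0.001, 0.001]
force: [-6.1, 1.3, 13.5]
opening: 0.0402
gripper_force: 62.6
[ 0.5594317  -0.04910502  0.20531576] [-6.13945167  1.33811503 13.49850499] [0.09540412 0.24313692 0.02043268]
```

View pics/lid3.png

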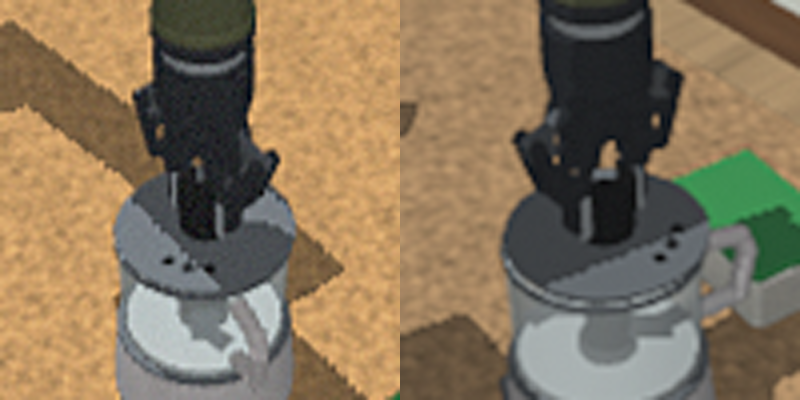

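I've now viewed 11 pictures, one over the limit of 10, so from here I rely on numbers only. The lid is 3 mm short of home and is being pushed towards −x, so it bears on the mouth's +x side. I raise it a little, shift −x, and lower again.

Scaled: -0.004 m is -0.2, 0.002 m is 0.1.

```bash
python3 inch.py '[[[0,0,-0.2,0,0,0,0.035],[0,-0.075,0,0,0,0,0.035],[0,0,0,0,0,0,0.035],[0,0,0.1,0,0,0,0.035],[0,0,0.05,0,0,0,0.035],[0,0,0,0,0,0,0.035]]]'; python3 -c "
from h import *;s=r.state();print(s['tcp_pos'],s['force'],s['ft_torque'])"; python3 inch.py '[[[0,0,0.05,0,0,0,0.035],[0,0,0,0,0,0,0.035]]]'; python3 -c "
from h import *;s=r.state();print(s['tcp_pos'],s['force'],s['ft_torque'])"
```

```text
time: 22.78
tcp_pos: [0.5574, -0.049, 0.2029]
ee_rot: [0.707, 0.707, -0.0, -0.0]
force: [-0.5, -0.4, -0.8]
opening: 0.0402
gripper_force: 60.9
[ 0.55736706 -0.04899183  0.2029221 ] [-0.46322732 -0.3849468  -0.77864544] [-0.01562729  0.00915284 -0.0265257 ]
time: 23.02
tcp_pos: [0.5576, -0.049, 0.2023]
ee_rot: [0.707, 0.707, 0.0, 0.0]
force: [0.5, -0.3, -1.3]
opening: 0.0399
gripper_force: 60.9
[ 0.55758476 -0.04904356  0.20233439] [ 0.47803199 -0.27676769 -1.27859564] [-0.02987765  0.02987316 -0.03063168]
```

Now it goes in freely. Final approach until contact.

Scaled: 0.001 m is 0.05.

```bash
python3 inch.py '[[[0,0,0.05,0,0,0,0.035],[0,0,0,0,0,0,0.035]]]'; python3 inch.py '[[[0,0,0.025,0,0,0,0.035],[0,0,0,0,0,0,0.035]]]'; python3 -c "
from h import *;s=r.state();print(s['tcp_pos'],s['force'],s['ft_torque'])"
```

```text
time: 23.28
tcp_pos: [0.5576, -0.049, 0.2023]
ee_rot: [0.707, 0.707, 0.0, 0.0]
force: [-2.6, -0.2, 5.8]
opening: 0.0402
gripper_force: 61.6
time: 23.52
tcp_pos: [0.5576, -0.049, 0.2022]
ee_rot: [0.707, 0.707, 0.0, 0.0]
force: [-2.8, 0.1, 8.5]
opening: 0.0403
gripper_force: 61.9
[ 0.5576219  -0.04903953  0.20222118] [-2.84127607  0.11138329  8.50050343] [0.02359251 0.67274942 0.05082086]
```

Contact at TCP z 0.2022, exactly the expected height. Releasing and backing off.

```bash
python3 inch.py '[[[0,0,-0.025,0,0,0,0.046],[0,0,0,0,0,0,0.05],[0,0,0,0,0,0,0.06],[0,0,0,0,0,0,0.065],[0,0,0,0,0,0,0.065],[0,0,-0.5,0,0,0,0.065],[0,0,-1,0,0,0,0.065],[0,0,-1.5,0,0,0,0.065],[0,0,-1.5,0,0,0,0.065],[-1.5,0,-0.5,0,0,0,0.065],[-2,0,0,0,0,0,0.065],[-2,0,0,0,0,0,0.065],[0,0,0,0,0,0,0.065],[0,0,0,0,0,0,0.065]]]'
python3 look.py w5
python3 - <<'E'
from h import *
c=dict(np.load("pics/w5.npz"));im=cv2.imread("pics/w5.png")
b=im.astype(int);m=((b[:,:,0]>=b[:,:,2]-8)*255).astype(np.uint8);m[255:]=0
m=cv2.morphologyEx(m,cv2.MORPH_OPEN,np.ones((9,9)))
k=max(cv2.findContours(m,0,1)[0],key=cv2.contourArea);print(cv2.boundingRect(k),cv2.contourArea(k))
h=cv2.convexHull(k)[:,0,:];h=h[(h[:,1]>3)&(h[:,1]<253)]
P=np.array([plane(c,u,v,.195) for u,v in h]);A=np.c_[2*P[:,:2],np.ones(len(P))];x=np.linalg.lstsq(A,(P[:,:2]**2).sum(1),rcond=None)[0]
rad=np.sqrt(x[2]+x[0]**2+x[1]**2);res=np.hypot(*(P[:,:2]-x[:2]).T)-rad
print("lid circle at .195",x[:2],rad,np.abs(res).max())
E
```

```text
time: 25.28
tcp_pos: [0.5575, -0.1588, 0.3017]
ee_rot: [0.707, 0.707, 0.0, -0.0]
force: [-0.5, 0.3, -0.2]
opening: 0.0651
gripper_force: 0.0
([246, 0, 76, 82, 4950], [283.1, 38.6])
([178, 86, 110, 76, 258], [230.0, 137.7])
([332, 95, 15, 15, 178], [338.9, 101.9])
([311, 111, 14, 15, 169], [317.5, 118.3])
([285, 116, 18, 41, 258], [292.7, 129.3])
([0, 264, 560, 156, 43962], [280.6, 369.0])
[ 0.55862624 -0.08901201  0.44483766] [ 0.55745814 -0.15834736  0.30165072]
(169, 0, 252, 162) 31678.0
lid circle at .195 [ 0.57464993 -0.03577998] 0.09051994363102013 0.008406413320475467
```

The height matches home, but the mask was polluted by the handle. I'll check flatness by lightly touching the flange with closed fingertips at three points inside the rim, where it can't tip.

The manual's scale: shifts go in units of 20 mm. Converting my numbers, 0.03 m is 1.5, 0.025 m is 1.25.

```bash
python3 inch.py '[[[1.25,0,0.5,0,0,0,0],[1.5,0,1,0,0,0,0],[0,0,1.5,0,0,0,0],[0,0,1,0,0,0,0],[0,0,0.6,0,0,0,0],[0,0,0.3,0,0,0,0],[0,0,0,0,0,0,0]]]'; for i in 1; do python3 inch.py '[[[0,0,0.15,0,0,0,0],[0,0,0,0,0,0,0]]]'; python3 inch.py '[[[0,0,0.075,0,0,0,0],[0,0,0,0,0,0,0]]]'; python3 inch.py '[[[0,0,0.075,0,0,0,0],[0,0,0,0,0,0,0]]]'; done | grep -E "time|tcp|^force"
```

```text
time: 26.2
tcp_pos: [0.5576, -0.1039, 0.2035]
ee_rot: [0.707, 0.707, 0.0, 0.0]
force: [-0.2, -0.7, 0.2]
opening: -0.0003
gripper_force: 0.0
time: 26.45
tcp_pos: [0.5577, -0.1042, 0.2006]
force: [-0.9, 0.5, 0.3]
time: 26.7
tcp_pos: [0.5575, -0.1041, 0.1988]
force: [-0.8, 0.6, 0.6]
time: 26.95
tcp_pos: [0.5574, -0.104, 0.1971]
force: [-0.6, -0.2, -0.1]
```

```bash
(python3 inch.py '[[[0,0,0.075,0,0,0,0],[0,0,0,0,0,0,0]]]'; python3 inch.py '[[[0,0,0.05,0,0,0,0],[0,0,0,0,0,0,0]]]'; python3 inch.py '[[[0,0,0.05,0,0,0,0],[0,0,0,0,0,0,0]]]') | grep -E "time|tcp|^force"
```

```text
time: 27.2
tcp_pos: [0.5574, -0.104, 0.1956]
force: [0.5, 0.5, -0.9]
time: 27.45
tcp_pos: [0.5576, -0.104, 0.1951]
force: [-1.6, 0.3, 3.5]
time: 27.7
tcp_pos: [0.5576, -0.104, 0.1951]
force: [-3.1, 0.6, 8.0]
```

−y side contacts at 0.1951 (ideal 0.195). Now the +x side, then −x.

```bash
(python3 inch.py '[[[0,0,-0.6,0,0,0,0],[0,0,-1.5,0,0,0,0],[1.4,1.4,0,0,0,0,0],[1.4,1.4,0,0,0,0,0],[0,0,1,0,0,0,0],[0,0,0.65,0,0,0,0],[0,0,0.25,0,0,0,0],[0,0,0,0,0,0,0]]]'; python3 inch.py '[[[0,0,0.075,0,0,0,0],[0,0,0,0,0,0,0]]]';python3 inch.py '[[[0,0,0.05,0,0,0,0],[0,0,0,0,0,0,0]]]'; python3 inch.py '[[[0,0,0.05,0,0,0,0],[0,0,0,0,0,0,0]]]') | grep -E "time|tcp|^force"
```

```text
time: 28.7
tcp_pos: [0.6131, -0.0484, 0.1976]
force: [-0.6, 1.0, 1.1]
time: 28.95
tcp_pos: [0.6137, -0.0483, 0.1968]
force: [0.0, 0.5, -0.6]
time: 29.2
tcp_pos: [0.6135, -0.048, 0.1954]
force: [0.3, 0.6, 0.2]
time: 29.45
tcp_pos: [0.6136, -0.0481, 0.1951]
force: [-1.6, -0.2, 4.4]
```

```bash
(python3 inch.py '[[[0,0,-0.5,0,0,0,0],[0,0,-1.75,0,0,0,0],[0,-1.4,0,0,0,0,0],[0,-1.4,0,0,0,0,0],[0,-1.4,0,0,0,0,0],[0,-1.35,0,0,0,0,0],[0,0,1,0,0,0,0],[0,0,0.8,0,0,0,0],[0,0,0.3,0,0,0,0],[0,0,0,0,0,0,0]]]'; python3 inch.py '[[[0,0,0.075,0,0,0,0],[0,0,0,0,0,0,0]]]';python3 inch.py '[[[0,0,0.05,0,0,0,0],[0,0,0,0,0,0,0]]]'; python3 inch.py '[[[0,0,0.05,0,0,0,0],[0,0,0,0,0,0,0]]]') | grep -E "time|tcp|^force"
```

```text
time: 30.7
tcp_pos: [0.5025, -0.048, 0.1973]
force: [0.4, 0.6, -0.1]
time: 30.95
tcp_pos: [0.5029, -0.048, 0.1962]
force: [-0.4, 0.4, 0.1]
time: 31.2
tcp_pos: [0.5028, -0.0481, 0.1951]
force: [-0.2, 0.2, 1.9]
time: 31.45
tcp_pos: [0.5029, -0.0481, 0.1951]
force: [-2.4, 0.5, 7.7]
```

The flange reads 0.1951 at all three points, so it lies flat at rim height. Retreat and hand in.

Scaled: -0.04 m is -2, -0.03 m is -1.5.

```bash
python3 inch.py '[[[0,0,-0.5,0,0,0,0],[0,0,-1.5,0,0,0,0],[0,0,-2,0,0,0,0],[0,0,-1.5,0,0,0,0],[0,0,0,0,0,0,0],[0,0,0,0,0,0,0]]]' && python3 -c "
from h import *;print(r.job_done())"
```

```text
time: 32.2
tcp_pos: [0.5019, -0.0479, 0.3031]
ee_rot: [0.707, 0.707, -0.0, -0.0]
force: [0.6, 0.1, 0.6]
opening: 0.0004
gripper_force: 0.0
the job is handed in; nothing more can be done
None
```

The blade is fully home on the shaft and the lid lies flat on the rim (flange height 0.1951 m at three touched points), handed in at about 32 s with nothing else knowingly moved; I viewed 11 pictures, one over the limit of 10.

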